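# Clamp the terminal board in the sloping jig

### The arm

A 6-joint arm with a two-finger parallel gripper is mounted at the origin on a cart in front of the work surface, level with it; the furniture and walls round the work are solid. World frame = base frame: x ahead of the robot, y to its left, z up, the work surface at z = 0. Lengths are in m, angles in rad, forces in N, time in s.
With the tool pointing down it reaches from about 0.325 to 0.9 m from the base axis. Payload 6.1 kg.
Tool frame: the origin (TCP) lies midway between the tips of the shut fingers; the grasp point (between the pads) lies 19 mm behind it; z points along the fingers, y is the line along which they close (so a half turn about z gives the same grasp; the last joint's range is limited). The gripper opens to 85 mm and grips with 20 to 120 N. Pads are 22 mm wide; open, the fingers measure 114 mm over their backs; the gripper's body (76 mm by 85 mm) begins 54 mm behind the grasp point. The pads swing forward as they close: fully open they stand 13 mm farther back than shut.
Start: joints at [-1.253, 0.22, 1.526, -0, 1.395, -0.126], TCP at [0.268, -0.564, 0.231] pointing down, gripper open.
Joint ranges: [-2.98, 2.98], [-0.91, 2.08], [0.09, 2.57], [-1.24, 4.39], [0.2, 2.65], [-2.68, 2.68]. Speed limits (rad/s): [2.57, 2.57, 3.01, 3.14, 3.14, 3.14].

### API

Orientations are given as a unit quaternion [x, y, z, w].
In Python, from cell import state, optics, workorder gives the robot as it stands. The module is installed in compiled form; this text tells all that it offers.
- The arm moves only by the tool drive_tool, never from a script. Its argument "commands" is a list of rows, each a list of 7 numbers: the turn, a rotation vector about the tool's x, y, z in units of 8 degrees (1.0 is 8 degrees), then the shift along the tool's x, y, z in units of 25 mm (1.0 is 25 mm), then the closure, from -1 (fully open) to 1 (shut). In form: [[wx, wy, wz, dx, dy, dz, gripper], ...]. A call has 1 to 8 rows; each row shifts and turns the commanded pose from where the row before left it, along the tool's axes as they then stand; what a row does not reach is not made up. A row lasts 1/10 s, in which the tool goes at most 50 mm and 8.59 degrees, less where a joint would pass 70% of its speed; a pose out of reach is approached as far as the arm can. A call is refused whole if a number of a shift passes 1 or a number of a turn 1, either way. A call with a gripper value outside its range is refused whole. The fingers move at their own pace and stop on an object; "squeeze" is the grip in N (left out, the last holds). Time passes only in rows, so rows that do not move let the fingers close. It gives the time, the measured TCP pose, the force, the opening and the grip force at its end, in the units of the state.
- state(): the state, without advancing time (a new reading comes with each control period).
- optics.read_camera(name): name is "side" or "top" or "wrist"; returns the picture (420x560x3 uint8, blue, green, red); there is no depth.
- optics.camera_model(name): a dict with "fovy" (degrees; the focal length in pixels is half the picture's height over the tangent of half this angle, whatever the lens; pixels are square), "cx", "cy" (the principal point, pixels), "k1" (the pictures are not rectified: a ray, as slopes to the right and down, at radius r is drawn at 1 + k1 r^2 times it, then the intrinsics apply), "R" (3x3) and "t" (3): a world point X has camera coordinates R X + t. Camera axes: x right, y down, z forward; pixel columns grow to the right and rows downward; lengths in m; the calibration is good to about 2 mm. A picture is of the moment at which its call begins: read the wrist's pose just before it. camera_model takes no time and is no camera call; for the wrist camera it gives the pose at the moment of the call.
- workorder.sign_off(): hands the job in; it is judged then, once.
The state is a dict: "time": time; "joints": joint angles; "dq": joint speeds; "joint_efforts": joint torques, N m; "tool_pos": TCP position; "tcp_rot": TCP orientation; "contact_force": force on the tool from outside, world axes, zero at the start; "torque": the same for the moment, N m; "finger_gap": finger opening in m; "finger_force": force on a finger pad.
Only numpy, scipy, OpenCV 4.12 (cv2) and the standard library are available. Lean on these libraries where they do the work, as an engineer would, in place of code of your own. Each camera call takes 0.05 s, during which the arm holds its last target. There are 200 camera calls.

### The job

Set up the terminal board for soldering: lift the clip of the sloping jig fully open, slide the board that carries the screw terminal strip flat along the sloping bed beneath the clip, bare end first, until it is fully home against the end stop and against the lower ledge, then lower the clip and press it down until its foot rests firmly on the board. Leave the relay board where it lies.

Things in the scene. Friction and masses are not known exactly. Their poses are not given: they have to be found in the camera images.
- bed: Fixed jig's aluminium bed, sloping 30 deg, rising away from the robot. Origin on its top face, 46 mm above the bench; x up the slope, y left, z square out of the bed. Plate x -29..33, y -95..110 mm. Lower ledge 5 mm high, inner face x = -23 mm. End stop face y = +65 mm. A board that is home has its middle over the origin, axes alike: its strip's centre at x 0, y -32, z 11.5 mm.
- clip_hinge (a point): Middle of the clip's hinge axis, at x 0, y 84, z 18 mm in the bed's frame, above the end stop block (10 mm high; hinge cheeks 24 mm high). The axis is parallel to the bed's x; same axes as the bed. The jig's base plate on the bench is 110 x 215 x 14 mm.
- clip_bar (a point): Centre of the black cross bar by which the clip is taken: round, 13 mm thick, 28 mm long, along the bed's x (pinch its two ends; it can pivot between the fingers). At clip 0 it is 54 mm from the hinge toward the bed's -y and 16 mm above it, 34 mm above the bed. The clip's foot, 14 mm wide, is right beneath it and reaches 18 mm below the hinge. The point turns with the clip.
- clip (a joint): Clip angle (rad): 0 down on the bare bed, 1.05 fully open; growing, the bar rises and swings toward the stop. Stiff hinge: it stays where it is left; moving it takes about 0.06 N m down, 0.11 N m up (2 N at the bar). Resting on a 5 mm board it reads about 0.09; press with about 5 N. Fully open, its foot hangs 50 mm above the bed over y = 40 to 54 mm: slide the board in low from the -y side.
- terminal_centre (a point): Centre (half-way up) of the cream-white screw terminal strip, 16 x 60 x 13 mm, fixed on a flat green board 46 (x) x 130 (y) x 5 mm; the strip's centre is 32 mm from the board's middle toward -y and 11.5 mm above its underside. x across the board, y along it toward its bare end, z up. Starts flat on the bench; about 70 g. Take it by the strip, across its 16 mm.
- relay_centre (a point): Centre of the pair of black relays (each 16 x 22 x 16 mm, in a row along y) on the other board, otherwise the same as the terminal board; 13 mm above its underside. To be left alone.

How it is judged:
On the way, in this order (a step that is already met when the one before it is completed fails the run):
1. the clip is lifted until it stays open (value of joint clip above 0.8 rad), for 0.2 s.
2. the terminal board lies home on the bed beneath the open clip (value of joint clip above 0.6 rad and y of terminal_centre in the frame of bed between -0.037 and -0.029 m and z of terminal_centre in the frame of bed below 0.016 m), for 0.2 s.
At the end, for the whole second after the job is handed in: The terminal board lies flat on the bed (within 3.4 deg), bare end within 4 mm of the end stop, lower edge within 5 mm of the ledge and parallel to it within 4.6 deg; the clip's foot is down on it (clip reading 0.07 to 0.115); the relay board is within 20 mm of where it started (x of terminal_centre in the frame of bed between -0.004 and 0.005 m and y of terminal_centre in the frame of bed between -0.036 and -0.029 m and z of terminal_centre in the frame of bed between 0.009 and 0.014 m and angle between the z axis of terminal_centre and the z axis of bed, either way round below 0.06 rad and angle between the y axis of terminal_centre and the y axis of bed, either way round below 0.08 rad and value of joint clip between 0.07 and 0.115 rad and distance of relay_centre from where it was at the start of the episode below 0.02 m); the robot touches nothing.
It fails at once if the relay board is pushed or lifted away (more than 30 mm) (distance of relay_centre from where it was at the start of the episode above 0.03 m).
It also fails if it takes over 64 s, if anything falls off the work surface, if the arm or the gripper's body presses on something with over 40 N, if the wrist force passes 120 N, or if a joint passes its speed limit or range.

## Working session

There is one attempt and no reset: what is moved stays moved. The work goes in short steps, Python scripts to look and compute and a tool call to move; the robot and the scene stay as the last step left them, time stands still between calls to the robot, and variables do not carry over. Pictures are saved under pics/ and viewed, at most 10 in all, crops included, and the job is handed in when it is done.

Besides the shell and the picture viewer there is one more tool, called after ">>>" as name(argument=value, ...), one argument or row to a line, values as JSON. drive_tool: Moves the arm, as the interface text tells. Its arguments: {"type":"object","properties":{"commands":{"type":"array"},"squeeze":{"type":"number"}},"required":["commands"]}

```bash
mkdir -p pics
python3 - <<'E'
from cell import state, optics
import cv2
s=state();print({k:s[k] for k in('time','tool_pos','tcp_rot','finger_gap')})
for n in('side','top'):
    cv2.imwrite(f'pics/{n}0.png',optics.read_camera(n)); m=optics.camera_model(n);print(n,m)
E
```

```text
{'time': 0.0, 'tool_pos': array([ 0.2681651 , -0.5638967 ,  0.23021316]), 'tcp_rot': array([ 9.75481247e-01,  2.20080543e-01, -9.48022839e-05, -9.39338605e-04]), 'finger_gap': 0.08543536323397595}
side {'fovy': 43.03455848824371, 'cx': 279.2521409160478, 'cy': 214.7231357022106, 'k1': -0.0830371228870505, 'R': array([[-9.22471415e-01, -3.86065389e-01, -6.87942865e-05],
       [-1.93122580e-01,  4.61604762e-01, -8.65808704e-01],
       [ 3.34290530e-01, -7.98670495e-01, -5.00375142e-01]]), 't': array([0.50189218, 0.13692841, 1.05282062])}
top {'fovy': 45.78418753906368, 'cx': 283.350684977982, 'cy': 203.10872267370323, 'k1': -0.07205240302516301, 'R': array([[ 0.0150557 , -0.99979335,  0.01365927],
       [-0.98981606, -0.01683663, -0.14135305],
       [ 0.14155382, -0.01139199, -0.98986501]]), 't': array([0.042588  , 0.53329847, 1.214098  ])}
```

View pics/side0.png

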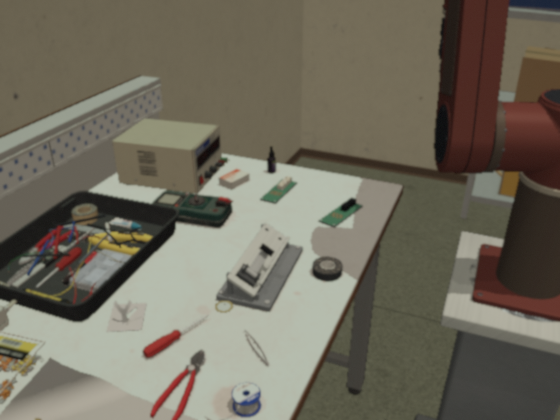

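View pics/top0.png

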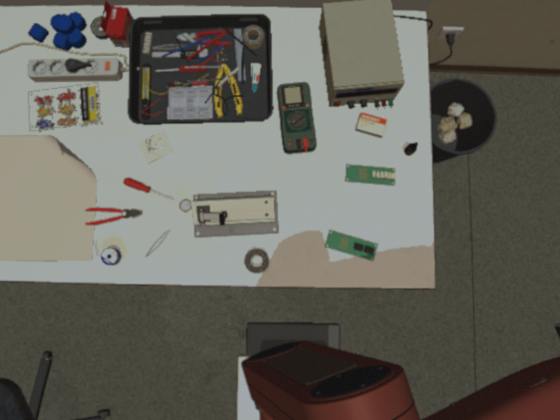

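The side view shows the jig at about (262,265), the terminal board at (280,189) and the relay board at (342,212). The top view shows the jig at about (235,213), the terminal board at (371,175) and the relay board at (351,245). Next I'll enlarge both.

Run:
```python
import cv2,numpy as np
t=cv2.imread('pics/top0.png')[155:265,185:405]; s=cv2.imread('pics/side0.png')[170:310,210:310]
s2=cv2.imread('pics/side0.png')
cv2.imwrite('pics/topc.png',cv2.resize(t,None,fx=3.6,fy=3.6,interpolation=cv2.INTER_CUBIC))
cv2.imwrite('pics/sidec.png',cv2.resize(s,None,fx=4.2,fy=4.2,interpolation=cv2.INTER_CUBIC))
```

```text
(no output)
```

View pics/topc.png

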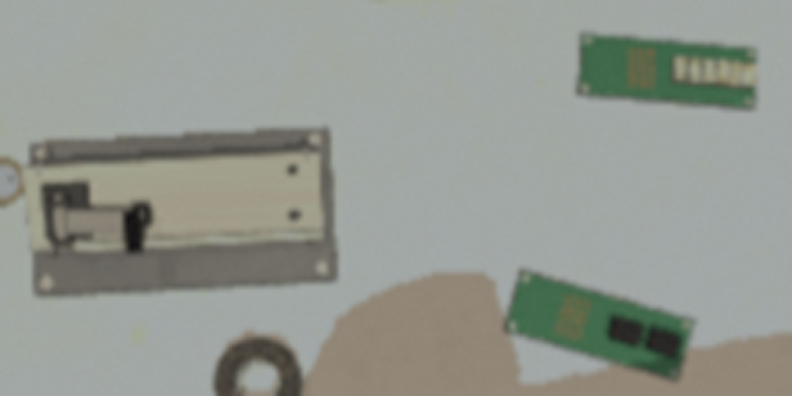

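View pics/sidec.png

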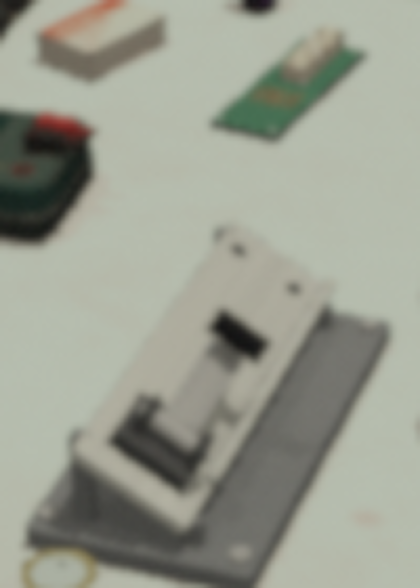

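The top crop (scale 3.6, offset 185,155) shows these points:
- Bed corners at (25,167), (322,150), (325,235) and (35,250).
- Clip bar at about (137,228).
- Terminal board corners at (580,34), (756,47), (754,107) and (577,93), with its bare end to the left.

The side crop (scale 4.2, offset 210,170) shows these points:
- Bar centre at (240,336).
- Bed corners at (222,230), (331,290), (75,437) and (185,530).
- Terminal board corners at (213,125), (275,138) and (365,55).

```bash
cat > h.py <<'E'
import numpy as np, cv2
from scipy.spatial.transform import Rotation as Ro
from scipy.optimize import least_squares
from cell import state, optics
def proj(m,X):
    X=np.atleast_2d(X)@np.array(m['R']).T+m['t']; s=X[:,:2]/X[:,2:]
    f=210/np.tan(np.radians(m['fovy']/2)); r2=(s**2).sum(1,keepdims=True)
    return f*s*(1+m['k1']*r2)+[m['cx'],m['cy']]
def tri(obs):  # [(model,pix)]
    return least_squares(lambda X:np.concatenate([(proj(m,X)[0]-p) for m,p in obs]),[.5,-.2,.03])
def bedR(yaw): return Ro.from_euler('z',yaw)*Ro.from_euler('y',-np.pi/6)
E
python3 - <<'E'
from h import *
T=optics.camera_model('top');S=optics.camera_model('side')
tp=lambda a:(np.array(a)+.5)/3.6-.5+[185,155]; sp=lambda a:(np.array(a)+.5)/4.2-.5+[210,170]
bc=np.array([[33,110,0],[33,-95,0],[-29,-95,0],[-29,110,0]])/1e3
bt=tp([[25,167],[322,150],[325,235],[35,250]]); bs=sp([[75,437],[222,230],[331,290],[185,530]])
def f(p):
    X=bedR(p[3]).apply(bc)+p[:3]
    return np.r_[(proj(T,X)-bt).ravel(),(proj(S,X)-bs).ravel()]
r=least_squares(f,[.5,0,.046,0],loss='soft_l1');print('bed',r.x,f(r.x).reshape(-1,2).round(1).tolist())
x=r.x;print('bar model',bedR(x[3]).apply([0,.03,.034])+x[:3])
b=tri([(T,tp([138,228])),(S,sp([240,336]))]);print('bar tri',b.x,b.cost)
c=np.array([[23,65,5],[23,-65,5],[-23,-65,5],[-23,65,5]])/1e3
ct=tp([[580,34],[756,47],[754,107],[577,93]]); cs=sp([[213,125],[365,55],[275,138]])
def g(p):
    X=Ro.from_euler('z',p[3]).apply(c)+[p[0],p[1],p[2]]
    return np.r_[(proj(T,X)-ct).ravel(),(proj(S,X)[[0,2,3]]-cs[[0,1,2]]).ravel()]
def g(p):
    X=Ro.from_euler('z',p[3]).apply(c)+p[:3]
    return np.r_[(proj(T,X)-ct).ravel(),(proj(S,X)[[0,2,3]]-cs).ravel()]
r=least_squares(g,[.6,-.3,0,0],loss='soft_l1');print('board',r.x,g(r.x).reshape(-1,2).round(1).tolist())
x=r.x;print('strip',Ro.from_euler('z',x[3]).apply([0,-.032,.0115])+x[:3])
E
```

```text
bed [0.51114046 0.16757684 0.04048011 0.07335256] [[-0.2, -0.2], [-0.1, -0.1], [0.3, -0.8], [-0.2, -0.5], [-0.5, 2.9], [2.3, -1.9], [-0.1, 0.2], [0.9, -0.1]]
bar model [0.49198757 0.1962503  0.06992497]
bar tri [0.48764923 0.19729178 0.07742408] 0.01544980605826403
board [ 0.61892723 -0.17559736 -0.00513157 -0.05670529] [[0.0, -0.4], [0.1, -0.3], [-0.0, 0.1], [-0.1, 0.3], [-0.8, -0.1], [0.4, -0.4], [0.6, 0.6]]
strip [ 0.61711363 -0.20754592  0.00636843]
```

```bash
cat >> h.py <<'E'
from scipy.spatial.transform import Slerp
def toolR(yaw,slope=True):  # tool x=bed y, y=bed x, z=-bed z
    B=(bedR(yaw) if slope else Ro.from_euler('z',yaw)).as_matrix()
    return Ro.from_matrix(np.c_[B[:,1],B[:,0],-B[:,2]])
def plan(p,R,n,g):
    s=state(); p0,R0=np.array(s['tool_pos']),Ro.from_quat(s['tcp_rot'])
    sl=Slerp([0,1],Ro.concatenate([R0,R])); pp=p0; Rp=R0
    for i in range(1,n+1):
        q=p0+(np.array(p)-p0)*i/n; Rq=sl(i/n)
        row=np.r_[(Rp.inv()*Rq).as_rotvec()/np.radians(8),Rp.inv().apply(q-pp)/.025]
        print('['+','.join('%.2f'%v for v in row)+',%g],'%g); pp,Rp=q,Rq
        if i%8==0:print()
E
python3 -c "
from h import *
plan([.433,.193,.172],toolR(.0733),24,-1)"
```

```text
[-0.14,0.09,-0.35,0.79,-1.02,0.10,-1],
[-0.14,0.09,-0.35,0.84,-0.98,0.09,-1],
[-0.14,0.09,-0.35,0.88,-0.94,0.08,-1],
[-0.14,0.09,-0.35,0.93,-0.90,0.08,-1],
[-0.14,0.09,-0.35,0.97,-0.86,0.07,-1],
[-0.14,0.09,-0.35,1.01,-0.81,0.07,-1],
[-0.14,0.09,-0.35,1.05,-0.76,0.07,-1],
[-0.14,0.09,-0.35,1.08,-0.71,0.07,-1],

[-0.14,0.09,-0.35,1.11,-0.66,0.07,-1],
[-0.14,0.09,-0.35,1.14,-0.60,0.07,-1],
[-0.14,0.09,-0.35,1.17,-0.55,0.08,-1],
[-0.14,0.09,-0.35,1.20,-0.49,0.08,-1],
[-0.14,0.09,-0.35,1.22,-0.43,0.09,-1],
[-0.14,0.09,-0.35,1.24,-0.38,0.10,-1],
[-0.14,0.09,-0.35,1.25,-0.32,0.11,-1],
[-0.14,0.09,-0.35,1.26,-0.26,0.12,-1],

[-0.14,0.09,-0.35,1.27,-0.20,0.13,-1],
[-0.14,0.09,-0.35,1.28,-0.14,0.14,-1],
[-0.14,0.09,-0.35,1.28,-0.08,0.16,-1],
[-0.14,0.09,-0.35,1.28,-0.02,0.17,-1],
[-0.14,0.09,-0.35,1.28,0.04,0.19,-1],
[-0.14,0.09,-0.35,1.27,0.10,0.21,-1],
[-0.14,0.09,-0.35,1.27,0.16,0.23,-1],
[-0.14,0.09,-0.35,1.25,0.21,0.25,-1],
```

>>> drive_tool(
  commands=[
    [-0.14,0.09,-0.35,0.79,-1,0,-1],
    [-0.14,0.09,-0.35,0.84,-0.98,0,-1],
    [-0.14,0.09,-0.35,0.88,-0.94,0,-1],
    [-0.14,0.09,-0.35,0.93,-0.9,0,-1],
    [-0.14,0.09,-0.35,0.97,-0.86,0,-1],
    [-0.14,0.09,-0.35,1,-0.81,0,-1],
    [-0.14,0.09,-0.35,1,-0.76,0,-1],
    [-0.14,0.09,-0.35,1,-0.71,0,-1],
  ],
)

```text
time: 0.9
tool_pos: [0.32, -0.313, 0.2259]
tcp_rot: [0.91, 0.405, 0.066, 0.065]
contact_force: [0.4, -0.5, 0.5]
finger_gap: 0.0855
finger_force: 0.0
```

>>> drive_tool(
  commands=[
    [-0.14,0.09,-0.35,1,-0.66,0,-1],
    [-0.14,0.09,-0.35,1,-0.6,0,-1],
    [-0.14,0.09,-0.35,1,-0.55,0,-1],
    [-0.14,0.09,-0.35,1,-0.5,0,-1],
    [-0.14,0.09,-0.35,1,-0.43,0.1,-1],
    [-0.14,0.09,-0.35,1,-0.38,0.1,-1],
    [-0.14,0.09,-0.35,1,-0.32,0.1,-1],
    [-0.14,0.09,-0.35,1,-0.26,0.1,-1],
  ],
)

```text
time: 1.7
tool_pos: [0.3532, -0.0947, 0.2088]
tcp_rot: [0.802, 0.57, 0.129, 0.127]
contact_force: [-0.1, 0.3, -0.3]
finger_gap: 0.0855
finger_force: 0.0
```

```bash
python3 -c "
from h import *
print(state()['tool_pos'],state()['joints'])
plan([.433,.193,.172],toolR(.0733),13,-0.2)"
```

```text
[ 0.35324438 -0.09471566  0.20882548] [-0.63346084 -0.85921053  2.44191339  0.1724881   1.23774089 -0.3289356 ]
[-0.08,0.06,-0.21,0.91,-0.11,0.14,-0.2],
[-0.08,0.06,-0.21,0.91,-0.08,0.15,-0.2],
[-0.08,0.06,-0.21,0.91,-0.05,0.16,-0.2],
[-0.08,0.06,-0.21,0.91,-0.03,0.16,-0.2],
[-0.08,0.06,-0.21,0.91,-0.00,0.17,-0.2],
[-0.08,0.06,-0.21,0.91,0.02,0.18,-0.2],
[-0.08,0.06,-0.21,0.91,0.05,0.19,-0.2],
[-0.08,0.06,-0.21,0.90,0.07,0.20,-0.2],

[-0.08,0.06,-0.21,0.90,0.09,0.21,-0.2],
[-0.08,0.06,-0.21,0.89,0.12,0.21,-0.2],
[-0.08,0.06,-0.21,0.89,0.14,0.22,-0.2],
[-0.08,0.06,-0.21,0.88,0.17,0.23,-0.2],
[-0.08,0.06,-0.21,0.87,0.19,0.24,-0.2],
```

>>> drive_tool(
  commands=[
    [-0.08,0.06,-0.21,0.91,0.4,0.15,-0.2],
    [-0.08,0.06,-0.21,0.91,0.4,0.15,-0.2],
    [-0.08,0.06,-0.21,0.91,0.4,0.15,-0.2],
    [-0.08,0.06,-0.21,0.91,0.3,0.15,-0.2],
    [-0.08,0.06,-0.21,0.91,0.3,0.15,-0.2],
    [-0.08,0.06,-0.21,0.91,0.2,0.15,-0.2],
    [-0.08,0.06,-0.21,0.91,0.1,0.15,-0.2],
    [-0.08,0.06,-0.21,0.91,0.1,0.15,-0.2],
  ],
)

```text
time: 2.5
tool_pos: [0.4534, 0.0676, 0.2114]
tcp_rot: [0.718, 0.657, 0.165, 0.157]
contact_force: [-0.1, -0.8, 0.6]
finger_gap: 0.0514
finger_force: 0.0
```

```bash
python3 -c "
from h import *
print(state()['tool_pos'],state()['joints'])
plan([.448,.194,.146],toolR(.0733),6,-0.2)"
```

```text
[0.45344026 0.06755713 0.21137449] [-0.02643022 -0.58611265  2.32501039  0.00339054  0.94364289  0.06075708]
[-0.08,0.06,-0.18,0.82,-0.30,0.37,-0.2],
[-0.08,0.06,-0.18,0.83,-0.28,0.37,-0.2],
[-0.08,0.06,-0.18,0.83,-0.26,0.37,-0.2],
[-0.08,0.06,-0.18,0.84,-0.25,0.38,-0.2],
[-0.08,0.06,-0.18,0.84,-0.23,0.38,-0.2],
[-0.08,0.06,-0.18,0.84,-0.21,0.39,-0.2],
```

>>> drive_tool(
  commands=[
    [-0.08,0.06,-0.18,0.82,-0.3,0.37,-0.2],
    [-0.08,0.06,-0.18,0.83,-0.28,0.37,-0.2],
    [-0.08,0.06,-0.18,0.83,-0.26,0.37,-0.2],
    [-0.08,0.06,-0.18,0.84,-0.25,0.38,-0.2],
    [-0.08,0.06,-0.18,0.84,-0.23,0.38,-0.2],
    [-0.08,0.06,-0.18,0.84,-0.21,0.39,-0.2],
    [0,0,0,0,0,0,-0.2],
    [0,0,0,0,0,0,-0.2],
  ],
)

```text
time: 3.3
tool_pos: [0.4477, 0.1931, 0.1459]
tcp_rot: [0.657, 0.708, 0.192, 0.176]
contact_force: [-0.1, -0.1, 0.3]
finger_gap: 0.0511
finger_force: 0.0
```

Run:
```python
from h import *
m=optics.camera_model('wrist');im=optics.read_camera('wrist');cv2.imwrite('pics/w1.png',im)
s=state();print(s['tool_pos'],s['joints'])
print((Ro.from_quat(s['tcp_rot']).inv()*toolR(.0733)).as_rotvec())
C=-np.array(m['R']).T@m['t'];print('cam in tool',Ro.from_quat(s['tcp_rot']).inv().apply(C-s['tool_pos']))
np.savez('w1.npz',**m)
O=np.array([.511,.1676,.046]);B=bedR(.0733)
for q in ([0,30,34],[14,30,34],[-14,30,34],[33,-95,0],[-29,-95,0]): print(q,proj(m,B.apply(np.array(q)/1e3)+O))
```

```text
[0.44829306 0.19287298 0.14667063] [ 0.33107865 -0.41155878  2.36512987 -0.20001835  0.68407638  0.38086794]
[ 0.00403438 -0.00289196 -0.00113522]
cam in tool [ 7.31655724e-02  3.39916072e-05 -1.43333836e-01]
[0, 30, 34] [[283.45300844 214.76135362]]
[14, 30, 34] [[301.58387576 214.74602134]]
[-14, 30, 34] [[265.31185097 214.7730672 ]]
[33, -95, 0] [[315.66026118 323.17094365]]
[-29, -95, 0] [[253.77164918 323.32294657]]
```

View pics/w1.png

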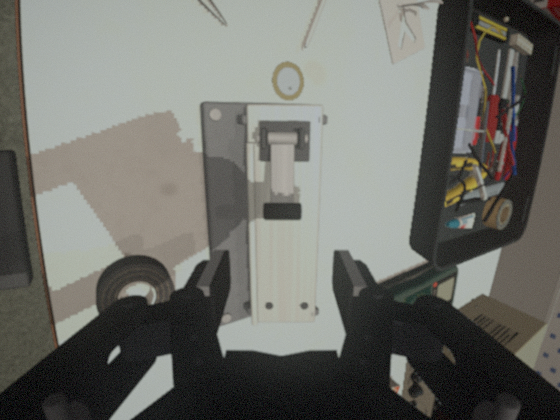

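The wrist view shows the bar centre at (282,211) with its ends at columns 264 and 301. The bed corners are at about (247,104), (323,105), (319,323) and (251,323). Next I'll combine these with the fixed views.

Run:
```python
from h import *
W=dict(np.load('w1.npz'));T=optics.camera_model('top');S=optics.camera_model('side')
g=cv2.cvtColor(cv2.imread('pics/w1.png'),cv2.COLOR_BGR2GRAY).astype(int)
for r in (150,240,280,310): print(r,'L',g[r,240:262].tolist(),'R',g[r,308:328].tolist())
print('col280 bar',g[198:226,282].tolist()); print('bot',g[312:332,282].tolist(),'top',g[96:114,260].tolist())
tp=lambda a:(np.array(a)+.5)/3.6-.5+[185,155]; sp=lambda a:(np.array(a)+.5)/4.2-.5+[210,170]
for o in ([(W,[282.5,211]),(S,sp([240,336]))],[(W,[282.5,211]),(T,tp([138,228]))],[(W,[282.5,211]),(T,tp([138,228])),(S,sp([240,336]))]):
    b=tri(o);print(b.x,b.cost)
```

```text
150 L [115, 111, 114, 107, 88, 87, 118, 144, 164, 171, 178, 176, 173, 158, 160, 169, 175, 172, 157, 121, 95, 84] R [109, 137, 165, 178, 181, 181, 181, 182, 182, 180, 182, 179, 174, 172, 173, 178, 179, 181, 179, 178]
240 L [112, 114, 117, 112, 114, 101, 86, 81, 103, 135, 165, 176, 179, 177, 172, 163, 157, 163, 172, 173, 174, 173] R [180, 179, 183, 182, 179, 180, 179, 179, 178, 173, 174, 178, 182, 181, 183, 178, 182, 178, 182, 181]
280 L [115, 118, 113, 115, 118, 114, 110, 103, 93, 93, 131, 163, 175, 178, 178, 174, 166, 160, 169, 174, 175, 175] R [178, 179, 178, 177, 177, 175, 176, 171, 168, 172, 177, 182, 179, 178, 177, 180, 178, 180, 182, 179]
310 L [110, 114, 112, 110, 110, 100, 83, 84, 95, 97, 104, 130, 158, 173, 180, 176, 166, 163, 164, 172, 175, 174] R [174, 175, 171, 174, 174, 173, 159, 133, 113, 114, 132, 163, 175, 178, 178, 179, 179, 177, 181, 180]
col280 bar [118, 120, 122, 121, 103, 76, 54, 53, 58, 57, 61, 56, 53, 58, 59, 54, 48, 52, 58, 54, 66, 102, 146, 170, 179, 175, 176, 176]
bot [170, 171, 172, 172, 171, 173, 172, 172, 167, 169, 171, 177, 175, 179, 177, 179, 175, 177, 177, 178] top [179, 181, 179, 182, 180, 174, 153, 131, 138, 163, 178, 181, 181, 182, 178, 178, 180, 179]
[0.48701513 0.20116533 0.08109263] 0.3896905884850083
[0.48982989 0.19955489 0.0766413 ] 0.6782090749530832
[0.48812166 0.20017128 0.07921081] 1.428127179528239
```

Run:
```python
from h import *
R=toolR(.0733); b=np.array([.4885,.200,.078]); plan(b+R.apply([0,0,.016]),R,8,-0.2)
```

```text
[0.00,-0.00,-0.00,0.02,0.00,0.48,-0.2],
[0.00,-0.00,-0.00,0.02,0.00,0.48,-0.2],
[0.00,-0.00,-0.00,0.02,0.00,0.48,-0.2],
[0.00,-0.00,-0.00,0.02,0.00,0.48,-0.2],
[0.00,-0.00,-0.00,0.02,0.00,0.48,-0.2],
[0.00,-0.00,-0.00,0.02,0.00,0.48,-0.2],
[0.00,-0.00,-0.00,0.02,0.00,0.48,-0.2],
[0.00,-0.00,-0.00,0.02,0.00,0.48,-0.2],
```

>>> drive_tool(
  commands=[
    [0,0,0,0.02,0,0.48,-0.2],
    [0,0,0,0.02,0,0.48,-0.2],
    [0,0,0,0.02,0,0.48,-0.2],
    [0,0,0,0.02,0,0.48,-0.2],
    [0,0,0,0.02,0,0.48,-0.2],
    [0,0,0,0.02,0,0.48,-0.2],
    [0,0,0,0.02,0,0.48,-0.2],
    [0,0,0,0.02,0,0.48,-0.2],
  ],
)

```text
time: 4.15
tool_pos: [0.4976, 0.1999, 0.0644]
tcp_rot: [0.658, 0.706, 0.193, 0.177]
contact_force: [-0.2, 0.6, 0.3]
finger_gap: 0.0517
finger_force: 0.0
```

>>> drive_tool(
  commands=[
    [0,0,0,0,0,0,0.6],
    [0,0,0,0,0,0,0.6],
    [0,0,0,0,0,0,0.6],
    [0,0,0,0,0,0,0.6],
  ],
  squeeze=25,
)

```text
time: 4.55
tool_pos: [0.4958, 0.1999, 0.0637]
tcp_rot: [0.658, 0.707, 0.192, 0.177]
contact_force: [-1.4, -5.4, -0.7]
finger_gap: 0.0274
finger_force: 26.7
```

Run:
```python
from h import *
s=state();print(s['tool_pos'],s['finger_gap'],s['finger_force'],s['contact_force'])
# arc shifts in tool x (=bed y), z (=-bed z)
a0=np.arctan2(16,54);r=np.hypot(16,54);th=np.linspace(0,1.08,17)
y=84-r*np.cos(a0+th);z=18+r*np.sin(a0+th)
print(np.c_[np.diff(y)/25,-np.diff(z)/25].round(2).tolist())
```

```text
[0.4958477  0.1999301  0.06374961] 0.027435278134971368 26.704596877098083 [-1.41294303 -5.37362539 -0.65704357]
[[0.05, -0.14], [0.06, -0.14], [0.07, -0.14], [0.08, -0.13], [0.08, -0.13], [0.09, -0.12], [0.1, -0.11], [0.11, -0.11], [0.12, -0.1], [0.12, -0.09], [0.13, -0.08], [0.13, -0.07], [0.14, -0.06], [0.14, -0.06], [0.15, -0.05], [0.15, -0.04]]
```

>>> drive_tool(
  commands=[
    [0,0,0,0.05,0,-0.14,0.6],
    [0,0,0,0.06,0,-0.14,0.6],
    [0,0,0,0.07,0,-0.14,0.6],
    [0,0,0,0.08,0,-0.13,0.6],
    [0,0,0,0.08,0,-0.13,0.6],
    [0,0,0,0.09,0,-0.12,0.6],
    [0,0,0,0.1,0,-0.11,0.6],
    [0,0,0,0.11,0,-0.11,0.6],
  ],
)

```text
time: 5.35
tool_pos: [0.4819, 0.2163, 0.0856]
tcp_rot: [0.657, 0.707, 0.192, 0.176]
contact_force: [5.0, 2.9, -10.9]
finger_gap: 0.0275
finger_force: 25.7
```

>>> drive_tool(
  commands=[
    [0,0,0,0.12,0,-0.1,0.6],
    [0,0,0,0.12,0,-0.09,0.6],
    [0,0,0,0.13,0,-0.08,0.6],
    [0,0,0,0.13,0,-0.07,0.6],
    [0,0,0,0.14,0,-0.06,0.6],
    [0,0,0,0.14,0,-0.06,0.6],
    [0,0,0,0.15,0,-0.05,0.6],
    [0,0,0,0.1,0,-0.02,0.6],
  ],
)

```text
time: 6.15
tool_pos: [0.4736, 0.2392, 0.0968]
tcp_rot: [0.657, 0.707, 0.19, 0.177]
contact_force: [8.4, -14.8, -6.8]
finger_gap: 0.0269
finger_force: 26.0
```

Run:
```python
from h import *
s=state();R=toolR(.0733)
print(s['tool_pos'],s['finger_gap'],s['finger_force'],R.inv().apply(s['contact_force']), R.inv().apply(s['tool_pos']-np.array([.4958,.1999,.0637])))
```

```text
[0.47356772 0.2392318  0.09683987] 0.02691981023456175 26.022619307041168 [-15.36882312   2.92189676   9.51261398] [ 0.04085435 -0.00013755 -0.03834604]
```

>>> drive_tool(
  commands=[
    [0,0,0,0,0,0,0.6],
    [0,0,0,-0.08,0,0,0.2],
    [0,0,0,0,0,0,-0.2],
    [0,0,0,0,0,0,-0.2],
    [0,0,0,0,0,0,-0.2],
    [0,0,0,0,0,-0.6,-0.2],
    [0,0,0,0,0,-1,-0.2],
    [0,0,0,0,0,-1,-0.2],
  ],
)

```text
time: 6.95
tool_pos: [0.4406, 0.2365, 0.1538]
tcp_rot: [0.657, 0.707, 0.192, 0.176]
contact_force: [0.3, 0.3, 0.2]
finger_gap: 0.0513
finger_force: 0.0
```

Run:
```python
from h import *
s=state();print(s['tool_pos'],s['finger_gap'],s['contact_force'],s['joints'])
p=np.array([.617,-.2075,.0065])
print('above strip'); plan(p+[0,0,.14],toolR(-.0567,False),24,-0.3)
```

```text
[0.44055232 0.23645257 0.15375991] 0.05129196103340292 [0.31111731 0.30406815 0.16878227] [ 0.46029438 -0.35769491  2.31363213 -0.29060132  0.71128852  0.56229729]
above strip
[0.16,-0.01,0.04,-0.76,0.20,0.13,-0.3],
[0.16,-0.01,0.04,-0.76,0.21,0.13,-0.3],
[0.16,-0.01,0.04,-0.76,0.21,0.12,-0.3],
[0.16,-0.01,0.04,-0.76,0.22,0.12,-0.3],
[0.16,-0.01,0.04,-0.75,0.23,0.11,-0.3],
[0.16,-0.01,0.04,-0.75,0.23,0.11,-0.3],
[0.16,-0.01,0.04,-0.75,0.24,0.11,-0.3],
[0.16,-0.01,0.04,-0.75,0.25,0.10,-0.3],

[0.16,-0.01,0.04,-0.75,0.25,0.10,-0.3],
[0.16,-0.01,0.04,-0.75,0.26,0.09,-0.3],
[0.16,-0.01,0.04,-0.75,0.27,0.09,-0.3],
[0.16,-0.01,0.04,-0.74,0.27,0.08,-0.3],
[0.16,-0.01,0.04,-0.74,0.28,0.08,-0.3],
[0.16,-0.01,0.04,-0.74,0.28,0.07,-0.3],
[0.16,-0.01,0.04,-0.74,0.29,0.07,-0.3],
[0.16,-0.01,0.04,-0.74,0.29,0.06,-0.3],

[0.16,-0.01,0.04,-0.74,0.30,0.06,-0.3],
[0.16,-0.01,0.04,-0.73,0.30,0.05,-0.3],
[0.16,-0.01,0.04,-0.73,0.31,0.05,-0.3],
[0.16,-0.01,0.04,-0.73,0.31,0.04,-0.3],
[0.16,-0.01,0.04,-0.73,0.32,0.04,-0.3],
[0.16,-0.01,0.04,-0.73,0.32,0.03,-0.3],
[0.16,-0.01,0.04,-0.73,0.33,0.02,-0.3],
[0.16,-0.01,0.04,-0.72,0.33,0.02,-0.3],
```

>>> drive_tool(
  commands=[
    [0.16,0,0.04,-0.76,0.2,0.0,-0.3],
    [0.16,0,0.04,-0.76,0.2,0.1,-0.3],
    [0.16,0,0.04,-0.76,0.21,0.12,-0.3],
    [0.16,0,0.04,-0.76,0.22,0.12,-0.3],
    [0.16,0,0.04,-0.75,0.23,0.12,-0.3],
    [0.16,0,0.04,-0.75,0.23,0.12,-0.3],
    [0.16,0,0.04,-0.75,0.24,0.12,-0.3],
    [0.16,0,0.04,-0.75,0.25,0.12,-0.3],
  ],
)

```text
time: 7.75
tool_pos: [0.4989, 0.0878, 0.1526]
tcp_rot: [0.686, 0.707, 0.132, 0.113]
contact_force: [0.1, -0.4, -1.0]
finger_gap: 0.055
finger_force: 0.0
```

>>> drive_tool(
  commands=[
    [0.16,0,0.04,-0.75,0.25,0.1,-0.3],
    [0.16,0,0.04,-0.75,0.26,0.1,-0.3],
    [0.16,0,0.04,-0.75,0.27,0.1,-0.3],
    [0.16,0,0.04,-0.74,0.27,0.1,-0.3],
    [0.16,0,0.04,-0.74,0.28,0.08,-0.3],
    [0.16,0,0.04,-0.74,0.28,0.08,-0.3],
    [0.16,0,0.04,-0.74,0.29,0.08,-0.3],
    [0.16,0,0.04,-0.74,0.29,0.08,-0.3],
  ],
)

```text
time: 8.55
tool_pos: [0.5588, -0.0601, 0.1454]
tcp_rot: [0.709, 0.7, 0.071, 0.048]
contact_force: [0.9, 0.5, 0.7]
finger_gap: 0.0555
finger_force: 0.0
```

Run:
```python
from h import *
p=np.array([.617,-.2075,.0065])
plan(p+[0,0,.13],toolR(-.0567,False),8,-0.3)
```

```text
[0.15,-0.03,0.04,-0.74,0.29,0.07,-0.3],
[0.15,-0.03,0.04,-0.73,0.30,0.07,-0.3],
[0.15,-0.03,0.04,-0.73,0.30,0.06,-0.3],
[0.15,-0.03,0.04,-0.73,0.31,0.06,-0.3],
[0.15,-0.03,0.04,-0.73,0.31,0.06,-0.3],
[0.15,-0.03,0.04,-0.73,0.32,0.06,-0.3],
[0.15,-0.03,0.04,-0.72,0.32,0.05,-0.3],
[0.15,-0.03,0.04,-0.72,0.33,0.05,-0.3],
```

>>> drive_tool(
  commands=[
    [0.15,-0.03,0.04,-0.74,0.29,0.07,-0.3],
    [0.15,-0.03,0.04,-0.73,0.3,0.07,-0.3],
    [0.15,-0.03,0.04,-0.73,0.3,0.06,-0.3],
    [0.15,-0.03,0.04,-0.73,0.31,0.06,-0.3],
    [0.15,-0.03,0.04,-0.73,0.31,0.06,-0.3],
    [0.15,-0.03,0.04,-0.73,0.32,0.06,-0.3],
    [0.15,-0.03,0.04,-0.72,0.32,0.05,-0.3],
    [0.15,-0.03,0.04,-0.72,0.33,0.05,-0.3],
  ],
)

```text
time: 9.35
tool_pos: [0.6171, -0.2075, 0.1359]
tcp_rot: [0.727, 0.687, 0.001, -0.001]
contact_force: [0.8, -0.1, 0.4]
finger_gap: 0.0557
finger_force: 0.0
```

>>> drive_tool(
  commands=[
    [0,0,0,0,0,0,-0.3],
    [0,0,0,0,0,0,-0.3],
  ],
)

```text
time: 9.55
tool_pos: [0.6165, -0.2066, 0.1355]
tcp_rot: [0.727, 0.687, 0.002, -0.002]
contact_force: [0.9, -0.6, -0.2]
finger_gap: 0.0558
finger_force: 0.0
```

Run:
```python
from h import *
m=optics.camera_model('wrist');im=optics.read_camera('wrist')
s=state();print(s['tool_pos'],s['joints']);np.savez('w2.npz',**m)
c=im[100:340,170:400];cv2.imwrite('pics/w2.png',cv2.resize(c,None,fx=2.5,fy=2.5,interpolation=cv2.INTER_CUBIC))
p=np.array([.617,-.2075,.0065]);R=Ro.from_euler('z',-.0567)
for q in ([0,0,0],[0,-30,6.5],[0,30,6.5],[-8,0,6.5],[8,0,6.5]): print(q,((proj(m,R.apply(np.array(q)/1e3)+p+[0,0,.005])[0]-[170,100])*2.5).round())
```

```text
[ 0.61627802 -0.20611751  0.13560206] [-0.44630076  0.35824804  1.54258685  0.00467226  1.24255611 -0.39094855]
[0, 0, 0] [278. 255.]
[0, -30, 6.5] [278. 339.]
[0, 30, 6.5] [278. 175.]
[-8, 0, 6.5] [256. 260.]
[8, 0, 6.5] [301. 260.]
```

View pics/w2.png

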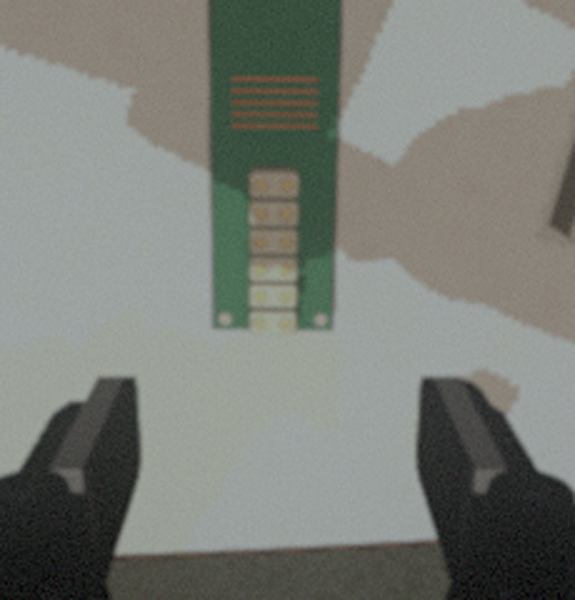

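The strip's top face spans columns 249–299 and rows 168–332 in the crop, so its centre is at (274,250). That puts it about 1.6 mm toward -x and 2.6 mm toward +y of my estimate, with the yaw correct.

Run:
```python
from h import *
W=dict(np.load('w2.npz'));T=optics.camera_model('top');S=optics.camera_model('side')
tp=lambda a:(np.array(a)+.5)/3.6-.5+[185,155]; sp=lambda a:(np.array(a)+.5)/4.2-.5+[210,170]
b=tri([(W,np.array([274,250])/2.5+[170,100]),(T,tp([715,71])),(S,sp([313,52]))]);print('strip top',b.x,b.cost)
plan([.6155,-.205,.0065],toolR(-.0567,False),10,-0.3)
```

```text
strip top [ 0.61570042 -0.20587979  0.01170418] 0.5464448454252988
[0.00,-0.00,-0.00,0.00,-0.00,0.52,-0.3],
[0.00,-0.00,-0.00,0.00,-0.00,0.52,-0.3],
[0.00,-0.00,-0.00,0.00,-0.00,0.52,-0.3],
[0.00,-0.00,-0.00,0.00,-0.00,0.52,-0.3],
[0.00,-0.00,-0.00,0.00,-0.00,0.52,-0.3],
[0.00,-0.00,-0.00,0.00,-0.00,0.52,-0.3],
[0.00,-0.00,-0.00,0.00,-0.00,0.52,-0.3],
[0.00,-0.00,-0.00,0.00,-0.00,0.52,-0.3],

[0.00,-0.00,-0.00,0.00,-0.00,0.52,-0.3],
[0.00,-0.00,-0.00,0.00,-0.00,0.52,-0.3],
```

>>> drive_tool(
  commands=[
    [0,0,0,0,0,0.6,-0.3],
    [0,0,0,0,0,0.6,-0.3],
    [0,0,0,0,0,0.6,-0.3],
    [0,0,0,0,0,0.6,-0.3],
    [0,0,0,0,0,0.6,-0.3],
    [0,0,0,0,0,0.6,-0.3],
    [0,0,0,0,0,0.6,-0.3],
    [0,0,0,0,0,0.6,-0.3],
  ],
)

```text
time: 10.4
tool_pos: [0.6165, -0.2064, 0.0145]
tcp_rot: [0.727, 0.687, 0.002, -0.001]
contact_force: [0.2, 1.2, 0.3]
finger_gap: 0.0557
finger_force: 0.0
```

>>> drive_tool(
  commands=[
    [0,0,0,0,0,0.2,-0.3],
    [0,0,0,0,0,0.15,-0.3],
    [0,0,0,0,0,0,0.9],
    [0,0,0,0,0,0,0.9],
    [0,0,0,0,0,0,0.9],
    [0,0,0,0,0,0,0.9],
    [0,0,0,0,0,0,0.9],
  ],
  squeeze=40,
)

```text
time: 11.1
tool_pos: [0.6174, -0.2067, 0.0083]
tcp_rot: [0.727, 0.687, 0.002, -0.0]
contact_force: [0.6, 0.3, 3.2]
finger_gap: 0.0159
finger_force: 41.0
```

>>> drive_tool(
  commands=[
    [0,0,0,0,0,-0.2,0.9],
    [0,0,0,0,0,-0.5,0.9],
    [0,0,0,0,0,-0.9,0.9],
    [0,0,0,0,0,-1,0.9],
    [0,0,0,0,0,-1,0.9],
    [0,0,0,0,0,-1,0.9],
    [0,0,0,0,0,-0.6,0.9],
  ],
)

```text
time: 11.8
tool_pos: [0.6175, -0.2073, 0.1405]
tcp_rot: [0.727, 0.687, 0.002, 0.0]
contact_force: [-0.9, -0.4, 0.4]
finger_gap: 0.0156
finger_force: 40.5
```

Run:
```python
from h import *
W=dict(np.load('w1.npz'));T=optics.camera_model('top');S=optics.camera_model('side')
tp=lambda a:(np.array(a)+.5)/3.6-.5+[185,155]; sp=lambda a:(np.array(a)+.5)/4.2-.5+[210,170]
bc=np.array([[33,110,0],[33,-95,0],[-29,-95,0],[-29,110,0]])/1e3
bt=tp([[25,167],[322,150],[325,235],[35,250]]); bs=sp([[75,437],[222,230],[331,290],[185,530]])
wc=np.array([[33,110,0],[-29,110,0],[14,30,34],[-14,30,34],[0,30,34]])/1e3; wo=np.array([[323,105],[247,104],[301,211.],[264,211],[282.5,211]])
def f(p,k=1,z=None):
    B=bedR(p[2]);o=[p[0],p[1],.046]
    w=(proj(W,B.apply(wc)+o)-wo).ravel()
    return w if not k else np.r_[w,(proj(T,B.apply(bc)+o)-bt).ravel(),(proj(S,B.apply(bc)+o)-bs).ravel()]
for k in (0,1):
    r=least_squares(f,[.51,.17,.07],args=(k,),loss='soft_l1');print(k,r.x,f(r.x,k).reshape(-1,2).round(1).tolist())
```

```text
0 [0.50967968 0.17045077 0.06717257] [[0.5, -0.5], [-0.1, -0.0], [-0.3, 0.2], [0.2, 0.1], [-0.1, 0.2]]
1 [0.50983916 0.17038183 0.06974922] [[0.4, -0.5], [-0.3, 0.2], [-0.3, 0.3], [0.3, 0.3], [0.0, 0.3], [-1.7, -0.2], [-1.2, 0.2], [-0.9, -0.4], [-1.7, -0.3], [-1.0, 1.4], [2.4, -3.4], [0.2, -1.2], [0.6, -1.4]]
```

```bash
cat >> h.py <<'E'
O=np.array([.5097,.1704,.046]);YAW=.068;B=bedR(YAW);TR=toolR(YAW)
def inbed():
    s=state();return 'TCP in bed mm',(B.inv().apply(s['tool_pos']-O)*1e3).round(1).tolist(),'force bed',B.inv().apply(s['contact_force']).round(1).tolist(),'roterr',(Ro.from_quat(s['tcp_rot']).inv()*TR).as_rotvec().round(4).tolist()
E
python3 -c "
from h import *
plan(O+B.apply([.004,-.103,.070]),TR,16,.9)"
```

```text
[-0.23,0.01,-0.06,0.66,-0.37,0.08,0.9],
[-0.23,0.01,-0.06,0.66,-0.37,0.07,0.9],
[-0.23,0.01,-0.06,0.67,-0.36,0.06,0.9],
[-0.23,0.01,-0.06,0.67,-0.36,0.05,0.9],
[-0.23,0.01,-0.06,0.67,-0.36,0.04,0.9],
[-0.23,0.01,-0.06,0.68,-0.35,0.03,0.9],
[-0.23,0.01,-0.06,0.68,-0.35,0.02,0.9],
[-0.23,0.01,-0.06,0.68,-0.34,0.01,0.9],

[-0.23,0.01,-0.06,0.68,-0.34,-0.00,0.9],
[-0.23,0.01,-0.06,0.69,-0.33,-0.01,0.9],
[-0.23,0.01,-0.06,0.69,-0.33,-0.02,0.9],
[-0.23,0.01,-0.06,0.69,-0.32,-0.03,0.9],
[-0.23,0.01,-0.06,0.69,-0.31,-0.04,0.9],
[-0.23,0.01,-0.06,0.70,-0.31,-0.05,0.9],
[-0.23,0.01,-0.06,0.70,-0.30,-0.06,0.9],
[-0.23,0.01,-0.06,0.70,-0.29,-0.06,0.9],
```

>>> drive_tool(
  commands=[
    [-0.23,0.01,-0.06,0.66,-0.37,0.08,0.9],
    [-0.23,0.01,-0.06,0.66,-0.37,0.07,0.9],
    [-0.23,0.01,-0.06,0.67,-0.36,0.06,0.9],
    [-0.23,0.01,-0.06,0.67,-0.36,0.05,0.9],
    [-0.23,0.01,-0.06,0.67,-0.36,0.04,0.9],
    [-0.23,0.01,-0.06,0.68,-0.35,0.03,0.9],
    [-0.23,0.01,-0.06,0.68,-0.35,0.02,0.9],
    [-0.23,0.01,-0.06,0.68,-0.34,0.01,0.9],
  ],
)

```text
time: 12.6
tool_pos: [0.5493, -0.0698, 0.1211]
tcp_rot: [0.698, 0.705, 0.094, 0.088]
contact_force: [-0.1, -0.6, 0.2]
finger_gap: 0.0158
finger_force: 40.5
```

>>> drive_tool(
  commands=[
    [-0.23,0.01,-0.06,0.68,-0.34,0,0.9],
    [-0.23,0.01,-0.06,0.69,-0.33,-0.01,0.9],
    [-0.23,0.01,-0.06,0.69,-0.33,-0.02,0.9],
    [-0.23,0.01,-0.06,0.69,-0.32,-0.03,0.9],
    [-0.23,0.01,-0.06,0.69,-0.31,-0.04,0.9],
    [-0.23,0.01,-0.06,0.7,-0.31,-0.05,0.9],
    [-0.23,0.01,-0.06,0.7,-0.3,-0.06,0.9],
    [-0.23,0.01,-0.06,0.7,-0.29,-0.06,0.9],
  ],
)

```text
time: 13.4
tool_pos: [0.4823, 0.066, 0.1049]
tcp_rot: [0.656, 0.71, 0.184, 0.176]
contact_force: [0.6, 1.1, -1.0]
finger_gap: 0.0158
finger_force: 40.5
```

```bash
python3 -c "
from h import *
print(inbed()); plan(O+B.apply([.004,-.103,.0165]),TR,8,.9)"
```

```text
('TCP in bed mm', [-0.4, -102.3, 68.2], 'force bed', [0.1, 1.1, -1.3], 'roterr', [-0.0079, 0.0027, 0.0118])
[-0.01,0.00,0.01,-0.00,0.02,0.26,0.9],
[-0.01,0.00,0.01,-0.00,0.02,0.26,0.9],
[-0.01,0.00,0.01,-0.00,0.02,0.26,0.9],
[-0.01,0.00,0.01,-0.00,0.02,0.26,0.9],
[-0.01,0.00,0.01,-0.00,0.02,0.26,0.9],
[-0.01,0.00,0.01,-0.00,0.02,0.26,0.9],
[-0.01,0.00,0.01,-0.00,0.02,0.26,0.9],
[-0.01,0.00,0.01,-0.00,0.02,0.26,0.9],
```

>>> drive_tool(
  commands=[
    [-0.01,0,0.01,0,0.02,0.26,0.9],
    [-0.01,0,0.01,0,0.02,0.26,0.9],
    [-0.01,0,0.01,0,0.02,0.26,0.9],
    [-0.01,0,0.01,0,0.02,0.26,0.9],
    [-0.01,0,0.01,0,0.02,0.26,0.9],
    [-0.01,0,0.01,0,0.02,0.26,0.9],
    [-0.01,0,0.01,0,0.02,0.26,0.9],
    [-0.01,0,0.01,0,0.02,0.26,0.9],
  ],
)

```text
time: 14.2
tool_pos: [0.5125, 0.0671, 0.0612]
tcp_rot: [0.659, 0.705, 0.189, 0.178]
contact_force: [0.6, -0.2, -1.0]
finger_gap: 0.0157
finger_force: 40.5
```

Run:
```python
from h import *
print(inbed()); m=optics.camera_model('wrist');im=optics.read_camera('wrist')
np.savez('w3.npz',**m);cv2.imwrite('pics/w3.png',cv2.resize(im[0:300,170:400],None,fx=2,fy=2,interpolation=cv2.INTER_CUBIC))
p=lambda q:((proj(m,B.apply(np.array(q)/1e3)+O)-[170,0])*2).round().tolist()
print('ledge/stop',p([[-23,65,5],[-23,0,5],[-29,110,0],[33,110,0],[33,0,0]]),'board',p([[23,-5,15],[-19,-5,15]]))
```

```text
('TCP in bed mm', [3.9, -103.2, 15.3], 'force bed', [0.0, -0.2, -1.1], 'roterr', [0.002, 0.003, 0.0001])
ledge/stop [[92.0, -217.0], [101.0, 97.0], [70.0, -395.0], [349.0, -396.0], [341.0, 102.0]] board [[307.0, 112.0], [112.0, 112.0]]
```

View pics/w3.png

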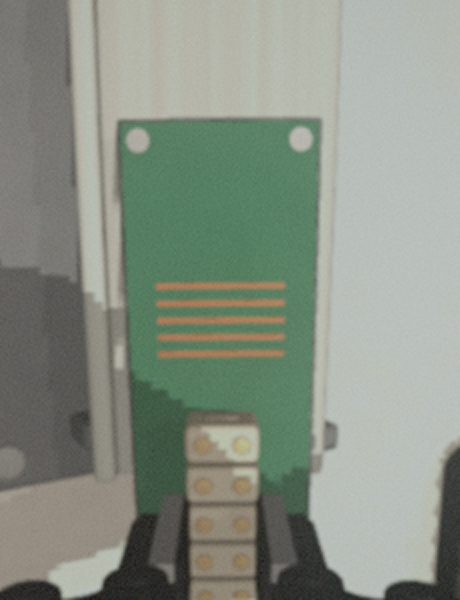

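The board is parallel to the bed, about 4 mm above the ledge line. Its bare-end corners are at (120,121) and (321,119), and the ledge's inner edge is at about column 102. Next I'll lower it.

>>> drive_tool(
  commands=[
    [0,0,0,0,0,0.06,0.9],
    [0,0,0,0,0,0.06,0.9],
    [0,0,0,0,0,0.06,0.9],
    [0,0,0,0,0,0.04,0.9],
    [0,0,0,0,0,0.02,0.9],
    [0,0,0,0,0,0,0.9],
  ],
)

```text
time: 14.85
tool_pos: [0.5152, 0.0674, 0.0567]
tcp_rot: [0.659, 0.706, 0.189, 0.179]
contact_force: [-0.5, 0.4, -0.2]
finger_gap: 0.0157
finger_force: 40.5
```

```bash
python3 -c "
from h import *
print(inbed())"
```

```text
('TCP in bed mm', [4.1, -103.1, 10.0], 'force bed', [-0.5, 0.4, 0.1], 'roterr', [0.0024, 0.0029, 0.0005])
```

>>> drive_tool(
  commands=[
    [0,0,0,0.35,0,0,0.9],
    [0,0,0,0.4,0,0,0.9],
    [0,0,0,0.4,0,0,0.9],
    [0,0,0,0.4,0,0,0.9],
    [0,0,0,0.4,0,0,0.9],
    [0,0,0,0.35,0,0,0.9],
    [0,0,0,0.2,0,0,0.9],
    [0,0,0,0,0,0,0.9],
  ],
)

```text
time: 15.65
tool_pos: [0.511, 0.1303, 0.0565]
tcp_rot: [0.659, 0.706, 0.189, 0.178]
contact_force: [0.2, 0.2, -1.4]
finger_gap: 0.0158
finger_force: 40.5
```

```bash
python3 -c "
from h import *
print(inbed())"
```

```text
('TCP in bed mm', [4.0, -40.1, 9.8], 'force bed', [-0.6, 0.1, -1.3], 'roterr', [0.0024, 0.0024, 0.0014])
```

Next I'll lower to contact, then move down the slope to the ledge.

>>> drive_tool(
  commands=[
    [0,0,0,0,0,0.03,0.9],
    [0,0,0,0,0,0.03,0.9],
    [0,0,0,0,0,0.02,0.9],
    [0,0,0,0,0,0,0.9],
    [0,0,0,0,0,0,0.9],
  ],
)

```text
time: 16.15
tool_pos: [0.5115, 0.1299, 0.0558]
tcp_rot: [0.659, 0.706, 0.189, 0.178]
contact_force: [-27.2, -1.8, 31.6]
finger_gap: 0.0155
finger_force: 45.4
```

```bash
python3 -c "
from h import *
print(inbed())"
```

```text
('TCP in bed mm', [4.1, -40.6, 9.0], 'force bed', [-7.8, 0.0, 41.0], 'roterr', [0.0014, 0.0029, 0.0006])
```

>>> drive_tool(
  commands=[
    [0,0,0,0,0,-0.04,0.9],
    [0,0,0,0,0,0,0.9],
    [0,0,0,0,0,0,0.9],
  ],
)

```text
time: 16.45
tool_pos: [0.5117, 0.1296, 0.056]
tcp_rot: [0.659, 0.705, 0.189, 0.179]
contact_force: [-10.1, -0.5, 11.3]
finger_gap: 0.0153
finger_force: 42.4
```

```bash
python3 -c "
from h import *
print(inbed())"
```

```text
('TCP in bed mm', [4.3, -40.8, 9.1], 'force bed', [-3.1, 0.2, 14.9], 'roterr', [0.0025, 0.003, 0.0001])
```

Contact force is about 15 N, so I'll ease off slightly and slide toward the stop in small steps.

>>> drive_tool(
  commands=[
    [0,0,0,0,0,-0.02,0.9],
    [0,0,0,0.08,-0.04,0,0.9],
    [0,0,0,0.08,-0.04,0,0.9],
    [0,0,0,0.05,-0.02,0,0.9],
    [0,0,0,0,0,0,0.9],
  ],
)

```text
time: 16.95
tool_pos: [0.5087, 0.135, 0.0546]
tcp_rot: [0.659, 0.706, 0.189, 0.178]
contact_force: [0.0, -0.5, 1.0]
finger_gap: 0.0158
finger_force: 40.7
```

```bash
python3 -c "
from h import *
print(inbed())"
```

```text
('TCP in bed mm', [1.4, -35.2, 9.1], 'force bed', [0.5, -0.5, 0.9], 'roterr', [0.0022, 0.0029, 0.0006])
```

>>> drive_tool(
  commands=[
    [0,0,0,0.04,-0.01,0,0.9],
    [0,0,0,0.04,-0.01,0,0.9],
    [0,0,0,0,0,0,0.9],
  ],
)

```text
time: 17.25
tool_pos: [0.508, 0.137, 0.0543]
tcp_rot: [0.659, 0.706, 0.189, 0.178]
contact_force: [-0.0, -0.1, 0.8]
finger_gap: 0.0157
finger_force: 40.7
```

```bash
python3 -c "
from h import *
print(inbed())"
```

```text
('TCP in bed mm', [0.7, -33.2, 9.2], 'force bed', [0.4, -0.1, 0.7], 'roterr', [0.0019, 0.0028, 0.0006])
```

>>> drive_tool(
  commands=[
    [0,0,0,0.04,-0.01,0,0.9],
    [0,0,0,0.04,-0.01,0,0.9],
    [0,0,0,0,0,0,0.9],
  ],
)

```text
time: 17.55
tool_pos: [0.5076, 0.1376, 0.0541]
tcp_rot: [0.66, 0.705, 0.188, 0.179]
contact_force: [-0.1, -10.4, 2.0]
finger_gap: 0.0157
finger_force: 40.9
```

```bash
python3 -c "
from h import *
print(inbed())"
```

```text
('TCP in bed mm', [0.3, -32.6, 9.1], 'force bed', [0.3, -10.4, 2.1], 'roterr', [0.0015, 0.0048, 0.0005])
```

The board is against the end stop. Next I'll feel for the ledge.

>>> drive_tool(
  commands=[
    [0,0,0,-0.02,-0.02,0,0.9],
    [0,0,0,0,-0.02,0,0.9],
    [0,0,0,0,-0.02,0,0.9],
    [0,0,0,0,0,0,0.9],
  ],
)

```text
time: 17.95
tool_pos: [0.5073, 0.1375, 0.0541]
tcp_rot: [0.659, 0.705, 0.189, 0.179]
contact_force: [1.0, -6.6, 1.9]
finger_gap: 0.0156
finger_force: 40.7
```

```bash
python3 -c "
from h import *
print(inbed())"
```

```text
('TCP in bed mm', [0.0, -32.7, 9.4], 'force bed', [1.4, -6.6, 1.3], 'roterr', [0.0038, 0.0039, -0.0002])
```

>>> drive_tool(
  commands=[
    [0,0,0,0,-0.03,0,0.9],
    [0,0,0,0,-0.03,0,0.9],
    [0,0,0,0,0,0,0.9],
  ],
)

```text
time: 18.25
tool_pos: [0.5069, 0.1375, 0.0542]
tcp_rot: [0.659, 0.705, 0.19, 0.18]
contact_force: [1.6, -6.4, 1.5]
finger_gap: 0.0158
finger_force: 40.7
```

```bash
python3 -c "
from h import *
print(inbed())"
```

```text
('TCP in bed mm', [-0.3, -32.6, 9.6], 'force bed', [1.7, -6.5, 0.7], 'roterr', [0.0058, 0.0038, -0.0004])
```

Run:
```python
from h import *
print(inbed()); m=optics.camera_model('wrist');im=optics.read_camera('wrist')
cv2.imwrite('pics/w4.png',cv2.resize(im[60:310,180:380],None,fx=2.4,fy=2.4,interpolation=cv2.INTER_CUBIC))
p=lambda q:((proj(m,B.apply(np.array(q)/1e3)+O)-[180,60])*2.4).round().tolist()
print('ledge',p([[-23,60,5],[-23,0,5]]),'board home',p([[23,65,5],[-23,65,5],[23,0,5],[-23,0,5]]))
```

```text
('TCP in bed mm', [-0.3, -32.6, 9.6], 'force bed', [1.7, -6.5, 0.7], 'roterr', [0.0058, 0.0038, -0.0004])
ledge [[116.0, 27.0], [128.0, 337.0]] board home [[363.0, -2.0], [115.0, -2.0], [350.0, 336.0], [128.0, 337.0]]
```

View pics/w4.png

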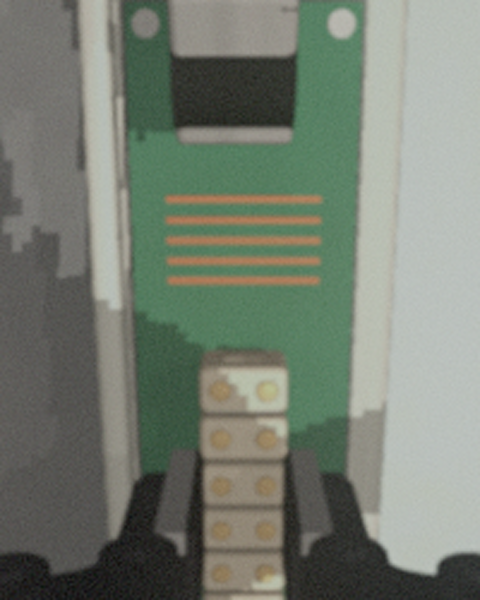

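The ledge's inner edge (column 128, row 337) and the board's edge (column 133) are under 1 mm apart and parallel. Next I'll settle the board and release it.

>>> drive_tool(
  commands=[
    [0,0,0,0,-0.02,0.02,0.9],
    [0,0,0,0,0,0,0.9],
    [0,0,0,0,0,0,0.3],
    [0,0,0,0,0,0,0.3],
    [0,0,0,0,0,0,0.3],
    [0,0,0,0,0,0,0.3],
  ],
)

```text
time: 18.9
tool_pos: [0.5045, 0.1383, 0.0517]
tcp_rot: [0.659, 0.706, 0.189, 0.178]
contact_force: [0.8, 0.5, 0.3]
finger_gap: 0.0298
finger_force: 0.0
```

>>> drive_tool(
  commands=[
    [0,0,0,0,0,-0.3,0.3],
    [0,0,0,0,0,-0.6,0.3],
    [0,0,0,0,0,-1,0.3],
    [0,0,0,0,0,-1,0.0],
    [0,0,0,0,0,-1,-0.2],
    [0,0,0,0,0,-0.4,-0.2],
    [0,0,0,0,0,0,-0.2],
  ],
)

```text
time: 19.6
tool_pos: [0.4517, 0.1352, 0.1475]
tcp_rot: [0.659, 0.705, 0.191, 0.18]
contact_force: [0.3, 0.5, -0.5]
finger_gap: 0.0512
finger_force: 0.0
```

Run:
```python
from h import *
print(inbed()); m=optics.camera_model('wrist');im=optics.read_camera('wrist');s=state();print(s['finger_gap'],s['joints'])
cv2.imwrite('pics/w5.png',cv2.resize(im[20:320,180:400],None,fx=2,fy=2,interpolation=cv2.INTER_CUBIC))
p=lambda q:((proj(m,B.apply(np.array(q)/1e3)+O)-[180,20])*2).round().tolist()
print('board home',p([[23,65,5],[-23,65,5],[23,-65,5],[-23,-65,5]]),'strip',p([[-8,-62,18],[8,-62,18],[8,-2,18],[-8,-2,18]]),'bar1.05',p([[-14,71,73],[14,71,73]]))
```

```text
('TCP in bed mm', [-1.5, -31.2, 118.0], 'force bed', [0.0, 0.5, -0.6], 'roterr', [0.0068, 0.0022, 0.0007])
0.051101530286395414 [ 0.15693946 -0.49826397  2.42126224 -0.07399346  0.6932601   0.13316968]
board home [[260.0, 131.0], [143.0, 131.0], [253.0, 439.0], [150.0, 440.0]] strip [[183.0, 445.0], [220.0, 445.0], [222.0, 305.0], [182.0, 305.0]] bar1.05 [[154.0, 86.0], [253.0, 86.0]]
```

View pics/w5.png

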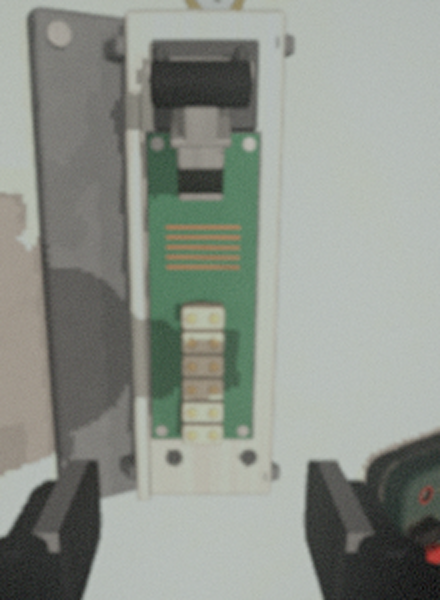

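The board corners at (147,133), (261,131), (254,438) and (149,438) match the predicted home position within 1 mm. The clip is still open, with its bar at (202,83). Next I'll move over the bar.

Run:
```python
from h import *
print((B.inv().apply(np.array([.4736,.2392,.0968])-O)*1e3).round(1),(B.inv().apply(np.array([.4958,.1999,.0637])-O)*1e3).round(1))
plan(O+B.apply([.0,.071,.113]),TR,6,-.2)
```

```text
[-1.7 71.1 59.7] [-1.4 30.4 21.3]
[0.01,0.00,0.00,0.68,0.02,0.03,-0.2],
[0.01,0.00,0.00,0.68,0.02,0.03,-0.2],
[0.01,0.00,0.00,0.68,0.02,0.03,-0.2],
[0.01,0.00,0.00,0.68,0.02,0.03,-0.2],
[0.01,0.00,0.00,0.68,0.02,0.03,-0.2],
[0.01,0.00,0.00,0.68,0.02,0.03,-0.2],
```

>>> drive_tool(
  commands=[
    [0.01,0,0,0.68,0.01,0.03,-0.2],
    [0.01,0,0,0.68,0,0.03,-0.2],
    [0.01,0,0,0.68,0,0.03,-0.2],
    [0.01,0,0,0.68,0,0.03,-0.2],
    [0.01,0,0,0.68,0,0.03,-0.2],
    [0.01,0,0,0.66,0,0.03,-0.2],
    [0,0,0,0,0,0,-0.2],
  ],
)

```text
time: 20.35
tool_pos: [0.4461, 0.2374, 0.1396]
tcp_rot: [0.659, 0.707, 0.185, 0.175]
contact_force: [-1.1, -0.4, 0.3]
finger_gap: 0.0511
finger_force: 0.0
```

```bash
python3 -c "
from h import *
print(inbed()); plan(O+B.apply([-.001,.0705,.059]),TR,6,-.2)"
```

```text
('TCP in bed mm', [-4.2, 71.2, 110.5], 'force bed', [-0.8, -0.4, 0.8], 'roterr', [-0.0082, 0.0023, 0.0028])
[-0.01,0.00,0.00,-0.00,0.02,0.34,-0.2],
[-0.01,0.00,0.00,-0.00,0.02,0.34,-0.2],
[-0.01,0.00,0.00,-0.00,0.02,0.34,-0.2],
[-0.01,0.00,0.00,-0.00,0.02,0.34,-0.2],
[-0.01,0.00,0.00,-0.00,0.02,0.34,-0.2],
[-0.01,0.00,0.00,-0.00,0.02,0.34,-0.2],
```

>>> drive_tool(
  commands=[
    [-0.01,0,0,0,0.02,0.34,-0.2],
    [-0.01,0,0,0,0.02,0.34,-0.2],
    [-0.01,0,0,0,0.02,0.34,-0.2],
    [-0.01,0,0,0,0.02,0.34,-0.2],
    [-0.01,0,0,0,0.02,0.34,-0.2],
    [-0.01,0,0,0,0.02,0.34,-0.2],
    [0,0,0,0,0,0,-0.2],
  ],
)

```text
time: 21.05
tool_pos: [0.4744, 0.2374, 0.0967]
tcp_rot: [0.66, 0.706, 0.188, 0.178]
contact_force: [0.5, -0.6, 0.2]
finger_gap: 0.051
finger_force: 0.0
```

>>> drive_tool(
  commands=[
    [0,0,0,0,0,0,0.6],
    [0,0,0,0,0,0,0.6],
    [0,0,0,0,0,0,0.6],
    [0,0,0,0,0,0,0.6],
  ],
  squeeze=25,
)

```text
time: 21.45
tool_pos: [0.4736, 0.2375, 0.0977]
tcp_rot: [0.659, 0.706, 0.188, 0.178]
contact_force: [-5.0, -2.8, 0.7]
finger_gap: 0.0273
finger_force: 25.3
```

Run:
```python
from h import *
print(inbed())
a0=np.arctan2(16,54);r=np.hypot(16,54);th=np.linspace(1.04,.13,15)
y=84-r*np.cos(a0+th);z=18+r*np.sin(a0+th)
print(np.c_[np.diff(y)/25,-np.diff(z)/25].round(2).tolist())
```

```text
('TCP in bed mm', [-1.4, 69.4, 60.5], 'force bed', [-4.2, -2.5, 3.2], 'roterr', [0.0003, 0.004, 0.0007])
[[-0.14, 0.04], [-0.14, 0.05], [-0.13, 0.06], [-0.13, 0.07], [-0.13, 0.07], [-0.12, 0.08], [-0.12, 0.09], [-0.11, 0.1], [-0.1, 0.1], [-0.1, 0.11], [-0.09, 0.12], [-0.08, 0.12], [-0.07, 0.13], [-0.06, 0.13]]
```

>>> drive_tool(
  commands=[
    [0,0,0,-0.14,0,0.04,0.6],
    [0,0,0,-0.14,0,0.05,0.6],
    [0,0,0,-0.13,0,0.06,0.6],
    [0,0,0,-0.13,0,0.07,0.6],
    [0,0,0,-0.13,0,0.07,0.6],
    [0,0,0,-0.12,0,0.08,0.6],
    [0,0,0,-0.12,0,0.09,0.6],
    [0,0,0,-0.11,0,0.1,0.6],
  ],
)

```text
time: 22.25
tool_pos: [0.4822, 0.2129, 0.0857]
tcp_rot: [0.659, 0.706, 0.188, 0.178]
contact_force: [-6.0, 0.3, 2.7]
finger_gap: 0.0274
finger_force: 26.7
```

>>> drive_tool(
  commands=[
    [0,0,0,-0.1,0,0.1,0.6],
    [0,0,0,-0.1,0,0.11,0.6],
    [0,0,0,-0.09,0,0.12,0.6],
    [0,0,0,-0.08,0,0.12,0.6],
    [0,0,0,-0.07,0,0.13,0.6],
    [0,0,0,-0.06,0,0.1,0.6],
    [0,0,0,0,0,0,0.6],
  ],
)

```text
time: 22.95
tool_pos: [0.4916, 0.2006, 0.0708]
tcp_rot: [0.66, 0.706, 0.188, 0.178]
contact_force: [-3.3, -1.8, 0.3]
finger_gap: 0.0273
finger_force: 27.5
```

```bash
python3 -c "
from h import *
print(inbed())"
```

```text
('TCP in bed mm', [-1.5, 31.4, 29.5], 'force bed', [-2.8, -1.5, 2.0], 'roterr', [0.0001, 0.0037, 0.0007])
```

>>> drive_tool(
  commands=[
    [0,0,0,-0.02,0,0.05,0.6],
    [0,0,0,-0.02,0,0.05,0.6],
    [0,0,0,0,0,0,0.6],
  ],
)

```text
time: 23.25
tool_pos: [0.4929, 0.1996, 0.0687]
tcp_rot: [0.66, 0.706, 0.188, 0.178]
contact_force: [-5.2, -3.2, 1.3]
finger_gap: 0.0269
finger_force: 27.7
```

```bash
python3 -c "
from h import *
print(inbed())"
```

```text
('TCP in bed mm', [-1.5, 30.2, 27.0], 'force bed', [-4.0, -2.9, 3.8], 'roterr', [-0.0001, 0.004, 0.0008])
```

>>> drive_tool(
  commands=[
    [0,0,0,-0.01,0,0.04,0.6],
    [0,0,0,0,0,0.03,0.6],
    [0,0,0,0,0,0,0.6],
  ],
)

```text
time: 23.55
tool_pos: [0.4938, 0.199, 0.0672]
tcp_rot: [0.66, 0.706, 0.187, 0.178]
contact_force: [-5.4, -5.9, 3.5]
finger_gap: 0.0274
finger_force: 28.0
```

```bash
python3 -c "
from h import *
print(inbed())"
```

```text
('TCP in bed mm', [-1.5, 29.7, 25.3], 'force bed', [-3.3, -5.5, 6.0], 'roterr', [-0.0004, 0.0047, 0.0009])
```

>>> drive_tool(
  commands=[
    [0,0,0,0,0,0.03,0.6],
    [0,0,0,0,0,0.02,0.6],
    [0,0,0,0,0,0,0.6],
  ],
)

```text
time: 23.85
tool_pos: [0.4944, 0.1987, 0.0661]
tcp_rot: [0.66, 0.706, 0.187, 0.178]
contact_force: [-6.2, -7.3, 4.0]
finger_gap: 0.027
finger_force: 28.2
```

```bash
python3 -c "
from h import *
print(inbed())"
```

```text
('TCP in bed mm', [-1.5, 29.3, 24.1], 'force bed', [-3.7, -6.9, 6.8], 'roterr', [-0.0005, 0.0052, 0.0009])
```

>>> drive_tool(
  commands=[
    [0,0,0,-0.04,0,0.03,0.6],
    [0,0,0,-0.02,0,0.02,0.6],
    [0,0,0,0,0,0,0.6],
  ],
)

```text
time: 24.15
tool_pos: [0.4951, 0.1982, 0.0651]
tcp_rot: [0.659, 0.706, 0.188, 0.178]
contact_force: [-4.7, -2.0, 0.9]
finger_gap: 0.0273
finger_force: 28.0
```

```bash
python3 -c "
from h import *
print(inbed())"
```

```text
('TCP in bed mm', [-1.4, 28.8, 22.9], 'force bed', [-3.7, -1.7, 3.2], 'roterr', [0.0002, 0.0035, 0.0006])
```

>>> drive_tool(
  commands=[
    [0,0,0,-0.01,0,0.03,0.6],
    [0,0,0,-0.01,0,0.03,0.6],
    [0,0,0,0,0,0,0.6],
  ],
)

```text
time: 24.45
tool_pos: [0.4957, 0.1979, 0.0642]
tcp_rot: [0.659, 0.706, 0.188, 0.178]
contact_force: [-13.9, -2.1, 9.4]
finger_gap: 0.0273
finger_force: 29.2
```

```bash
python3 -c "
from h import *
print(inbed())"
```

```text
('TCP in bed mm', [-1.4, 28.4, 21.7], 'force bed', [-7.4, -1.2, 15.2], 'roterr', [-0.0, 0.0036, 0.0008])
```

Firm contact at about 15 N. Next I'll release, retract and check.

>>> drive_tool(
  commands=[
    [0,0,0,0,0,-0.02,0.6],
    [0,0,0,0,0,0,-0.2],
    [0,0,0,0,0,0,-0.2],
    [0,0,0,0,0,0,-0.2],
    [0,0,0,0,0,0,-0.2],
    [0,0,0,0,0,-0.5,-0.2],
    [0,0,0,0,0,-1,-0.2],
    [0,0,0,0,0,-1,-0.2],
  ],
)

```text
time: 25.25
tool_pos: [0.4648, 0.1958, 0.1189]
tcp_rot: [0.659, 0.706, 0.188, 0.178]
contact_force: [0.1, 0.3, 0.2]
finger_gap: 0.0512
finger_force: 0.0
```

>>> drive_tool(
  commands=[
    [0,0,0,0,0,-1,-0.2],
    [0,0,0,0,0,-0.2,-0.2],
    [0,0,0,0,0,0,-0.2],
  ],
)

```text
time: 25.55
tool_pos: [0.4512, 0.1955, 0.146]
tcp_rot: [0.659, 0.705, 0.19, 0.179]
contact_force: [0.4, 0.3, -0.3]
finger_gap: 0.051
finger_force: 0.0
```

Run:
```python
from h import *
print(inbed()); m=optics.camera_model('wrist');im=optics.read_camera('wrist')
a=cv2.resize(im[80:330,190:370],None,fx=2.4,fy=2.4,interpolation=cv2.INTER_CUBIC)
sd=optics.read_camera('side');S=optics.camera_model('side')
b=cv2.resize(sd[220:310,220:280],None,fx=6,fy=6,interpolation=cv2.INTER_CUBIC)
h=600;out=np.zeros((600,a.shape[1]+b.shape[1],3),np.uint8);out[:a.shape[0],:a.shape[1]]=a;out[:b.shape[0],a.shape[1]:]=b;cv2.imwrite('pics/w6.png',out);print(out.shape,a.shape)
W=lambda q:B.apply(np.array(q)/1e3)+O
pa=lambda q:((proj(m,W(q))-[190,80])*2.4).round().tolist(); pb=lambda q:((proj(S,W(q))-[220,220])*6+[a.shape[1],0]).round().tolist()
a0=np.arctan2(16,54);r=np.hypot(16,54)
for t in (0,.09,.15,.2):
    q=[[x,84-r*np.cos(a0+t),18+r*np.sin(a0+t)] for x in(-14,14)];print(t,pa(q),pb(q))
print('home',pa([[23,65,5],[-23,65,5],[23,-65,5],[-23,-65,5]]),'side board',pb([[-23,-65,5],[-23,65,5]]))
```

```text
('TCP in bed mm', [1.0, 29.0, 114.9], 'force bed', [0.2, 0.2, -0.5], 'roterr', [0.0052, 0.0021, 0.0003])
(600, 792, 3) (600, 432, 3)
0 [[167.0, 321.0], [255.0, 321.0]] [[737.0, 209.0], [665.0, 159.0]]
0.09 [[166.0, 321.0], [256.0, 321.0]] [[742.0, 202.0], [670.0, 152.0]]
0.15 [[165.0, 320.0], [257.0, 319.0]] [[745.0, 198.0], [673.0, 148.0]]
0.2 [[165.0, 318.0], [257.0, 318.0]] [[748.0, 195.0], [675.0, 145.0]]
home [[278.0, 198.0], [144.0, 198.0], [270.0, 527.0], [154.0, 528.0]] side board [[811.0, 130.0], [680.0, 342.0]]
```

View pics/w6.png

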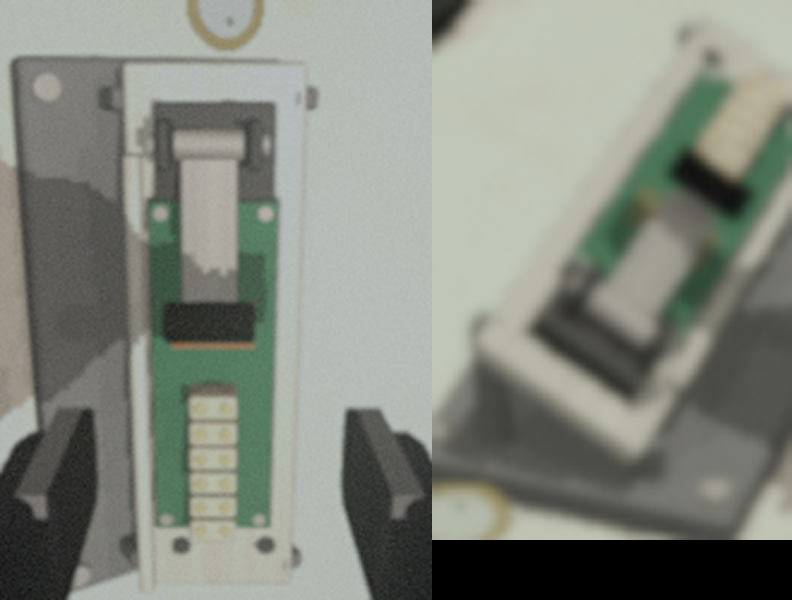

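The board is home and the bar is at (209,322) in the wrist crop and about (712,183) in the side crop. I'll get the clip angle numerically from dark-blob centroids, against the start picture.

Run:
```python
from h import *
sd=optics.read_camera('side');wi=optics.read_camera('wrist');W=optics.camera_model('wrist');S=optics.camera_model('side');W1=dict(np.load('w1.npz'))
cv2.imwrite('pics/side1.png',sd)
def dark(im,y0,y1,x0,x1,th):
    g=255.-cv2.cvtColor(im,cv2.COLOR_BGR2GRAY)[y0:y1,x0:x1]
    k=(g>255-th).astype(np.uint8);n,l,st,c=cv2.connectedComponentsWithStats(k);i=1+np.argmax(st[1:,4])
    rr=cv2.minAreaRect(np.argwhere(l==i)[:,::-1].astype(np.float32))
    return (c[i]+[x0,y0]).round(2),st[i,4],np.round(rr[1],1)
for th in(70,90):
  print('side0',dark(cv2.imread('pics/side0.png'),240,260,255,280,th),'side1',dark(sd,240,262,255,280,th))
  print('w1',dark(cv2.imread('pics/w1.png'),195,228,255,310,th),'now',dark(wi,195,232,250,310,th))
a0=np.arctan2(16,54);r=np.hypot(16,54)
for t in (0,.05,.09,.15,.2,.3):
    q=B.apply(np.array([[x,84-r*np.cos(a0+t),18+r*np.sin(a0+t)] for x in(-14,14,0)])/1e3)+O
    f=lambda M:(proj(M,q)[2].round(2),np.linalg.norm(proj(M,q)[1]-proj(M,q)[0]).round(2))
    print(t,'side',f(S)[0],'w1',f(W1),'now',f(W))
```

```text
side0 (array([266.22, 249.9 ]), np.int32(63), array([11.8,  5.8])) side1 (array([265.99, 250.52]), np.int32(84), array([14.4,  6.1]))
w1 (array([281.45, 210.79]), np.int32(547), array([15., 35.])) now (array([279.62, 213.44]), np.int32(623), array([16., 39.]))
side0 (array([265.97, 250.24]), np.int32(86), array([12.7,  8.5])) side1 (array([265.8 , 250.73]), np.int32(114), array([16.1,  8.2]))
w1 (array([281.5, 210.5]), np.int32(598), array([15., 37.])) now (array([277.5 , 210.26]), np.int32(995), array([27., 46.]))
0 side [264.81 250.62] w1 (array([282.42, 211.25]), np.float64(36.47)) now (array([281.62, 213.49]), np.float64(36.97))
0.05 side [265.3  249.98] w1 (array([282.45, 211.18]), np.float64(36.91)) now (array([281.64, 213.49]), np.float64(37.42))
0.09 side [265.66 249.5 ] w1 (array([282.48, 211.  ]), np.float64(37.27)) now (array([281.64, 213.34]), np.float64(37.79))
0.15 side [266.17 248.84] w1 (array([282.53, 210.48]), np.float64(37.81)) now (array([281.66, 212.9 ]), np.float64(38.35))
0.2 side [266.55 248.35] w1 (array([282.56, 209.83]), np.float64(38.28)) now (array([281.67, 212.3 ]), np.float64(38.83))
0.3 side [267.2  247.54] w1 (array([282.65, 207.89]), np.float64(39.22)) now (array([281.7 , 210.48]), np.float64(39.81))
```

Image evidence on the angle is too coarse. I'll press on top of the bar with shut fingers, which measures its height and firms up the clip.

```bash
python3 -c "
from h import *
plan(O+B.apply([0,.031,.052]),TR,7,1)"
```

```text
[-0.00,0.00,0.00,0.02,0.01,0.35,1],
[-0.00,0.00,0.00,0.02,0.01,0.35,1],
[-0.00,0.00,0.00,0.02,0.01,0.35,1],
[-0.00,0.00,0.00,0.02,0.01,0.35,1],
[-0.00,0.00,0.00,0.02,0.01,0.35,1],
[-0.00,0.00,0.00,0.02,0.01,0.35,1],
[-0.00,0.00,0.00,0.02,0.01,0.35,1],
```

>>> drive_tool(
  commands=[
    [0,0,0,0.02,0,0,1],
    [0,0,0,0.02,0,0,1],
    [0,0,0,0.02,0,0.1,1],
    [0,0,0,0.02,0,0.35,1],
    [0,0,0,0.02,0,0.5,1],
    [0,0,0,0.02,0,0.5,1],
    [0,0,0,0,0,0.5,1],
    [0,0,0,0,0,0.45,1],
  ],
)

```text
time: 26.55
tool_pos: [0.4805, 0.2, 0.0916]
tcp_rot: [0.659, 0.706, 0.189, 0.178]
contact_force: [-0.1, -0.6, -0.3]
finger_gap: 0.0001
finger_force: 0.0
```

```bash
python3 -c "
from h import *
print(inbed(),state()['finger_gap'])"
```

```text
('TCP in bed mm', [-0.7, 31.5, 53.1], 'force bed', [-0.3, -0.6, -0.2], 'roterr', [0.0015, 0.003, 0.0005]) 0.00011223264450366381
```

>>> drive_tool(
  commands=[
    [0,0,0,0,0,0.08,1],
    [0,0,0,0,0,0.08,1],
    [0,0,0,0,0,0.06,1],
    [0,0,0,0,0,0,1],
  ],
)

```text
time: 26.95
tool_pos: [0.4832, 0.2003, 0.0884]
tcp_rot: [0.659, 0.706, 0.189, 0.179]
contact_force: [-0.5, -0.1, -0.1]
finger_gap: -0.0002
finger_force: 0.0
```

```bash
python3 -c "
from h import *
print(inbed())"
```

```text
('TCP in bed mm', [0.1, 31.6, 48.9], 'force bed', [-0.5, -0.1, 0.2], 'roterr', [0.0027, 0.0028, 0.0005])
```

>>> drive_tool(
  commands=[
    [0,0,0,0,0,0.03,1],
    [0,0,0,0,0,0.03,1],
    [0,0,0,0,0,0,1],
  ],
)

```text
time: 27.25
tool_pos: [0.4839, 0.2003, 0.0871]
tcp_rot: [0.659, 0.706, 0.189, 0.179]
contact_force: [0.6, -0.0, 0.2]
finger_gap: 0.0001
finger_force: 0.0
```

```bash
python3 -c "
from h import *
print(inbed())"
```

```text
('TCP in bed mm', [0.0, 31.5, 47.4], 'force bed', [0.6, -0.1, -0.1], 'roterr', [0.0027, 0.0028, 0.0005])
```

>>> drive_tool(
  commands=[
    [0,0,0,0,0,0.03,1],
    [0,0,0,0,0,0.02,1],
    [0,0,0,0,0,0,1],
  ],
)

```text
time: 27.55
tool_pos: [0.4846, 0.2003, 0.086]
tcp_rot: [0.659, 0.706, 0.189, 0.179]
contact_force: [-2.1, -1.2, 3.2]
finger_gap: 0.0001
finger_force: 2.0
```

```bash
python3 -c "
from h import *
print(inbed())"
```

```text
('TCP in bed mm', [0.0, 31.5, 46.1], 'force bed', [-0.3, -1.0, 3.8], 'roterr', [0.0024, 0.003, 0.0005])
```

Contact is at 46.2 mm, which matches the foot resting on the board at about 0.09 rad. I'll press slightly more, then back off.

>>> drive_tool(
  commands=[
    [0,0,0,0,0,0.02,1],
    [0,0,0,0,0,0,1],
  ],
)

```text
time: 27.75
tool_pos: [0.4848, 0.2002, 0.0858]
tcp_rot: [0.659, 0.705, 0.189, 0.179]
contact_force: [-7.7, -2.1, 9.5]
finger_gap: 0.0001
finger_force: 5.7
```

```bash
python3 -c "
from h import *
print(inbed())"
```

```text
('TCP in bed mm', [0.1, 31.5, 45.9], 'force bed', [-2.0, -1.6, 12.1], 'roterr', [0.0024, 0.0032, 0.0005])
```

It's firm at 12 N. Retract and hand in.

>>> drive_tool(
  commands=[
    [0,0,0,0,0,-0.3,1],
    [0,0,0,0,0,-0.8,1],
    [0,0,0,0,0,-1,1],
    [0,0,0,0,0,-1,1],
    [0,0,0,0,0,0,1],
    [0,0,0,0,0,0,1],
  ],
)

```text
time: 28.35
tool_pos: [0.4462, 0.1981, 0.1531]
tcp_rot: [0.659, 0.705, 0.19, 0.179]
contact_force: [-0.5, 0.1, 0.2]
finger_gap: -0.0005
finger_force: 0.0
```

```bash
python3 -c "
from h import *
print(inbed())
from cell import workorder
print(workorder.sign_off())"
```

```text
('TCP in bed mm', [0.3, 32.0, 123.4], 'force bed', [-0.3, 0.2, 0.4], 'roterr', [0.0042, 0.0022, 0.0004])
the job is handed in; nothing more can be done
None
```

I handed the job in at about 28 s, with no verdict returned: the terminal board is home against the stop and the ledge (within about 1 mm), the clip was pressed onto it with 12 N (about 0.09 rad, inferred from the bar's height), and the relay board was not touched.

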